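# Click the rings' coat tally on to its pointer

### The arm

A 7-joint arm with a two-finger parallel gripper is mounted at the origin on the work surface. World frame = base frame: x ahead of the robot, y to its left, z up, the work surface at z = 0. Lengths are in m, angles in rad, forces in N, time in s.
With the tool pointing down it reaches from about 0.4 to 0.925 m from the base axis. Payload 4.1 kg.
Tool frame: the origin (TCP) lies at the very end of the fingers, on their centre line; the grasp point (between the pads) lies 19 mm behind it (grip_depth is the distance from the TCP to the grasp point, in m); z points along the fingers, y is the line along which they close (so a half turn about z gives the same grasp; the last joint's range is limited). The gripper opens to 85 mm and grips with 20 to 120 N. Pads are 22 mm wide; open, the fingers measure 114 mm over their backs; the gripper's body (76 mm by 85 mm) begins 54 mm behind the grasp point. The pads swing forward as they close: fully open they stand 13 mm farther back than shut.
Start: joints at [-1.269, 0.398, 0.045, 1.537, -0.019, 1.207, -0.051], TCP at [0.254, 0.599, 0.231] pointing down, gripper open.
Joint ranges: [-2.82, 2.82], [-0.49, 2.23], [-1.37, 1.46], [0, 2.46], [-1.36, 4.5], [0.23, 2], [-2.94, 2.94]. Speed limits (rad/s): [2.57, 2.57, 3.14, 3.14, 3.14, 3.14, 3.14].

### API

Orientations are given as a 3x3 rotation matrix whose columns are the frame's x, y, z axes.
In Python, from cell import * gives the robot as it stands.
- The arm moves only by the tool servo_tool, never from a script. Its argument "rows" is a list of rows, each an object of numbers: "tx", "ty", "tz": the shift along the tool's x, y, z in units of 200 mm (1.0 is 200 mm); "spin": the turn about the tool's z in units of 360 degrees (1.0 is 360 degrees). In form: [{"tx": .., "ty": .., "tz": .., "spin": ..}, ...]. A call has 1 to 20 rows; each row is the pose to reach, as a shift and turn from the pose commanded when the call began, along the tool's axes at that moment, turning the shorter way round; what a row does not reach only later rows make up. A row lasts 1/8 s, in which the tool goes at most 62.5 mm and 10.7 degrees, less where a joint would pass 70% of its speed; a pose out of reach is approached as far as the arm can. A call with a number of a shift or a turn outside -1 to 1 is refused whole. A call with a gripper value outside its range is refused whole. "claw" is the closure in counts, from 0 (fully open) to 255 (shut), set as the call begins (left out, the last holds). The fingers move at their own pace and stop on an object; the grip force is fixed at half the most. Time passes only in rows, so rows that repeat a pose let the fingers close. It gives the time, the measured TCP pose, the force, the opening and the grip force at its end, in the units of the state.
- get_state(): the state, without advancing time (a new reading comes with each control period).
- camera(name): name is "side" or "top"; returns the picture (420x560x3 uint8, red, green, blue); there is no depth.
- camera_info(name): a dict with "mtx" (3x3 intrinsics, pixels), "k1" (the pictures are not rectified: a ray, as slopes to the right and down, at radius r is drawn at 1 + k1 r^2 times it, then the intrinsics apply), "R" (3x3) and "t" (3): a world point X has camera coordinates R X + t. Camera axes: x right, y down, z forward; pixel columns grow to the right and rows downward; lengths in m; the calibration is good to about 2 mm. A picture is of the moment at which its call begins. camera_info takes no time and is no camera call.
- hand_in(): hands the job in; it is judged then, once.
The state is a dict: "time": time; "q": joint angles; "dq": joint speeds; "joint_torque": joint torques, N m; "eef_pos": TCP position; "ee_rot": TCP orientation; "force": force on the tool from outside, world axes, zero at the start; "torque": the same for the moment, N m; "width": opening from 0.0 (shut) to 1.0 (fully open); "grasp_force": force on a finger pad.
Only numpy, scipy, OpenCV 4.12 (cv2) and the standard library are available. Lean on these libraries where they do the work, as an engineer would, in place of code of your own. Each camera call takes 0.05 s, during which the arm holds its last target. There are 200 camera calls.

### The job

Each paint-bench tally counter carries a sample of the part it counts. On the one whose plate carries the white ring, flick the lobes of the star wheel with a fingertip, gently and counter-clockwise seen from above, click by click until its raised rib rests pointing at the fixed steel pointer, without running it a click past. Do not touch the other counter (with the little link arm), and do not shift or lift anything else on the bench.

Things in the scene. Friction and masses are not known exactly. Their poses are not given: they have to be found in the camera images.
- ring_tally: COUNTER TO ADVANCE. Fixed tally counter: steel plate 225 x 110 mm, 10 mm thick, from 60 mm behind the origin (own -x) to 165 mm ahead (+x); on it a grey drum, 72 mm diameter, up to 29 mm, and over that the star wheel. Origin on the bench below the wheel's axis; x points from the axis to the pointer and on to the sample (white ring, 50 mm diameter, centred 132 mm out, top 32 mm up); z up
- ring_star (a joint): Wheel angle, rad: 0 = rib straight at the pointer; grows counter-clockwise from above (forward). Rests only at whole clicks of pi/4 (settles in 1 s). Ratchet: blocked backwards (to 8 N); a click takes 2 to 3 N at a lobe's tip, drops in as the next whole click is reached, and falls back if let go before. Pushed up to half a click past, it returns to the click when let go; near a whole click past, the next drops in
- ring_hub (a point): On the wheel's axis, in its flat top, 50 mm above the bench. White wheel: disc of 84 mm diameter with 8 straight lobes evenly round its edge, each 10 mm wide, out to 67 mm from the axis; disc and lobes fill 32 to 50 mm above the bench, free below the lobes down to the plate. At rest the lobes stand at multiples of pi/4 from the pointer's direction
- ring_rib_tip (a point): Outer end of the dark raised rib (50 mm long, 6 mm wide, 5 mm above the wheel's top) lying along one lobe, which shows the wheel's setting; 65 mm from the axis, 52 mm above the bench
- ring_pointer (a point): Nose of the fixed pointer, 75 mm from the wheel's axis, 52 mm above the bench: a dark steel post, 14 x 12 mm, that stands on the plate 75 to 97 mm from the axis, top 56 mm above the bench
- link_tally: OTHER COUNTER, alike: leave it. Fixed tally counter: steel plate 225 x 110 mm, 10 mm thick, from 60 mm behind the origin (own -x) to 165 mm ahead (+x); on it a grey drum, 72 mm diameter, up to 29 mm, and over that the star wheel. Origin on the bench below the wheel's axis; x points from the axis to the pointer and on to the sample (little white link arm, 97 mm long, centred 132 mm out, top 32 mm up); z up
- link_star (a joint): Wheel angle, rad: 0 = rib straight at the pointer; grows counter-clockwise from above (forward). Rests only at whole clicks of pi/4 (settles in 1 s). Ratchet: blocked backwards (to 8 N); a click takes 2 to 3 N at a lobe's tip, drops in as the next whole click is reached, and falls back if let go before. Pushed up to half a click past, it returns to the click when let go; near a whole click past, the next drops in
- link_hub (a point): On the wheel's axis, in its flat top, 50 mm above the bench. White wheel: disc of 84 mm diameter with 8 straight lobes evenly round its edge, each 10 mm wide, out to 67 mm from the axis; disc and lobes fill 32 to 50 mm above the bench, free below the lobes down to the plate. At rest the lobes stand at multiples of pi/4 from the pointer's direction
- link_rib_tip (a point): Outer end of the dark raised rib (50 mm long, 6 mm wide, 5 mm above the wheel's top) lying along one lobe, which shows the wheel's setting; 65 mm from the axis, 52 mm above the bench
- link_pointer (a point): Nose of the fixed pointer, 75 mm from the wheel's axis, 52 mm above the bench: a dark steel post, 14 x 12 mm, that stands on the plate 75 to 97 mm from the axis, top 56 mm above the bench
- paint_can: round paint tin, 74 mm diameter, 95 mm high, standing loose; origin at the centre of its underside. Bystander, leave alone
- spray_can: spray can, 54 mm diameter, 170 mm high, standing loose; origin at the centre of its underside. Bystander
- filler_tub: tub of filler, 68 mm diameter, 80 mm high, standing loose; origin at the centre of its underside. Bystander
- ring_a: loose white-painted ring, 60 mm diameter, 26 mm high, lying flat; origin at the centre of its underside. Bystander
- ring_b: second loose white-painted ring, same as ring_a. Bystander
- link_arm: loose white-painted link arm, about 230 mm long along its own y, 30 mm high, lying flat; origin under its middle. Bystander
- screwdriver: screwdriver lying loose on the bench. Bystander

How it is judged:
At the end, for the whole second after the job is handed in: The ring counter's star wheel rests with its rib within 0.15 rad of the pointer (joint ring_star between -0.15 and 0.15), standing still (value of joint ring_star between -0.15 and 0.15 rad and velocity of joint ring_star between -0.1 and 0.1 rad/s); the robot touches nothing.
It fails at once if the ring counter's wheel was run more than about half a click past the pointer (value of joint ring_star above 0.5 rad).
It fails at once if the other counter's wheel was pushed (over 1.5 N) (contact force between any of the fingers, the arm and link_star above 1.5 N).
It fails at once if the star wheel was forced (over 40 N) (contact force between the fingers and ring_star above 40 N).
It fails at once if something else on the bench was shifted by more than 25 mm or lifted (distance of any of paint_can, spray_can, filler_tub, ring_a, ring_b, link_arm, screwdriver from where it was at the start of the episode above 0.025 m).
It also fails if it takes over 64 s, if anything falls off the work surface, if the arm or the gripper's body presses on something with over 40 N, if the wrist force passes 120 N, or if a joint passes its speed limit or range.

## Working session

There is one attempt and no reset: what is moved stays moved. The work goes in short steps, Python scripts to look and compute and a tool call to move; the robot and the scene stay as the last step left them, time stands still between calls to the robot, and variables do not carry over. Pictures are saved under pics/ and viewed, at most 10 in all, crops included, and the job is handed in when it is done.

Besides the shell and the picture viewer there is one more tool, called after "Call:" as a command line: name --argument value ..., lists and objects as JSON in quotes. servo_tool: Moves the arm, as the interface text tells. Its arguments: {"type":"object","properties":{"rows":{"type":"array"},"claw":{"type":"number"}},"required":["rows"]}

```bash
mkdir -p pics; python3 - <<'E'
from cell import *
import cv2
for n in ("top","side"):
    im=camera(n); cv2.imwrite(f"pics/{n}0.png",im[:,:,::-1]); print(n,camera_info(n))
s=get_state(); print(s["time"],s["eef_pos"],s["ee_rot"],s["force"])
E
```

```text
top {'mtx': array([[422.57849567,   0.        , 284.19849533],
       [  0.        , 422.57849567, 212.20094608],
       [  0.        ,   0.        ,   1.        ]]), 'k1': -0.04575156333872021, 'R': array([[ 0.02190114, -0.99973621, -0.00691749],
       [-0.97737623, -0.01995434, -0.21056478],
       [ 0.21037121,  0.0113726 , -0.97755543]]), 't': array([-0.00773987,  0.55786197,  1.17927421])}
side {'mtx': array([[394.63584794,   0.        , 279.563517  ],
       [  0.        , 394.63584794, 204.29290057],
       [  0.        ,   0.        ,   1.        ]]), 'k1': -0.0791280836119039, 'R': array([[ 0.97742836, -0.21009032,  0.02226786],
       [-0.12915383, -0.6776146 , -0.72398739],
       [ 0.16719177,  0.70476983, -0.6894537 ]]), 't': array([-0.54127636,  0.10897724,  0.93315328])}
0.1 [0.25335113 0.59796761 0.23037728] [[-9.20786490e-01  3.90066540e-01 -5.77532738e-04]
 [ 3.90066949e-01  9.20784978e-01 -1.67303117e-03]
 [-1.20810011e-04 -1.76578093e-03 -9.99998434e-01]] [ 0.62389326  0.47284281 -0.23437713]
```

View pics/top0.png

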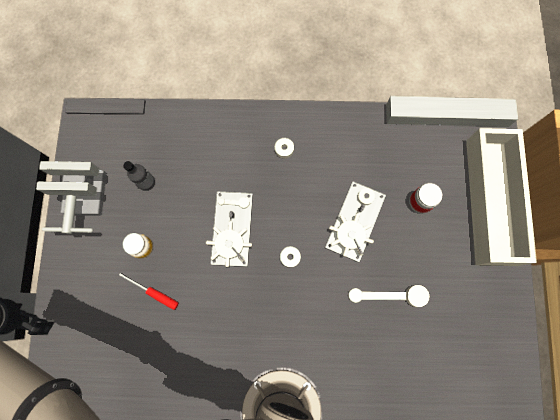

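View pics/side0.png

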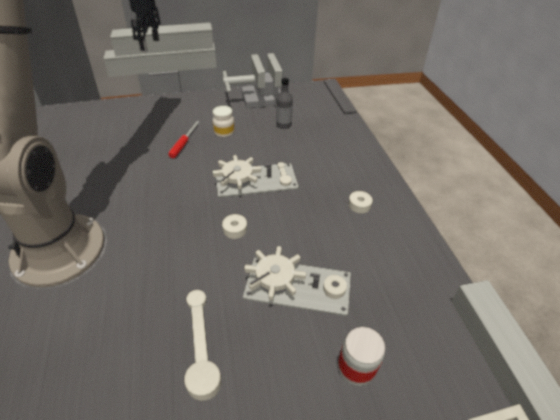

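The top view has the ring counter on the right, with its wheel near (352,232) and ring sample near (367,196). The link counter is on the left, with its wheel near (230,245). I'll zoom in on the ring counter in both views.

```bash
cat > h.py <<'E'
import numpy as np, cv2
from cell import camera, camera_info, get_state
def ray(n,uv):
    c=camera_info(n); k=np.linalg.inv(c["mtx"])@[*uv,1]; d=k[:2].copy()
    for _ in range(20): d=k[:2]/(1+c["k1"]*(d@d))
    return -c["R"].T@c["t"], c["R"].T@np.array([d[0],d[1],1])
def onz(n,uv,z):
    o,d=ray(n,uv); return o+d*(z-o[2])/d[2]
def tri(a,b):   # point nearest to two rays, and their gap
    (o,d),(p,e)=ray("top",a),ray("side",b)
    s=np.linalg.lstsq(np.c_[d,-e],p-o,rcond=None)[0]
    x,y=o+d*s[0],p+e*s[1]; return (x+y)/2,np.linalg.norm(x-y)
def px(n,X):
    c=camera_info(n); v=c["R"]@X+c["t"]; d=v[:2]/v[2]
    return (c["mtx"]@[*(d*(1+c["k1"]*(d@d))),1])[:2]
E
python3 - <<'E'
import cv2,numpy as np
a=cv2.imread("pics/top0.png")[175:270,315:395]; b=cv2.imread("pics/side0.png")[240:320,235:360]
a=cv2.resize(a,None,fx=5,fy=5,interpolation=cv2.INTER_CUBIC)[:475]
b=cv2.resize(b,None,fx=3.2,fy=3.2,interpolation=cv2.INTER_CUBIC)
o=np.zeros((475,800,3),np.uint8);o[:,:400]=a;o[:b.shape[0],400:]=b
cv2.imwrite("pics/crop0.png",o)
E
```

```text
(no output)
```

View pics/crop0.png

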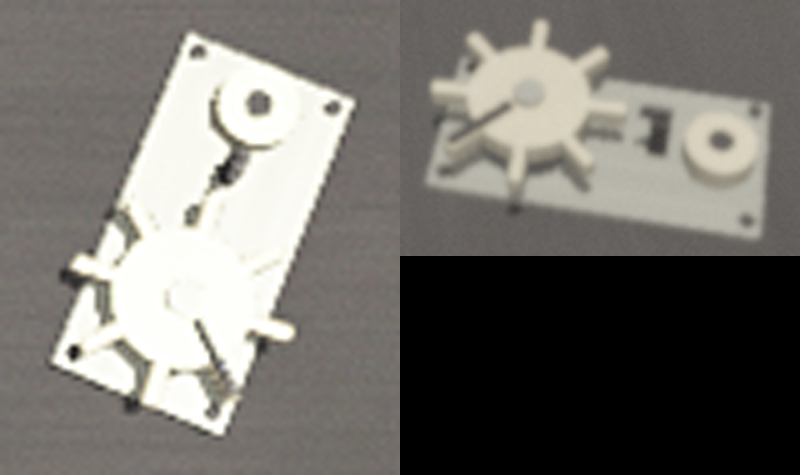

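The crop shows the hub at top (352,234.4) and side (275.6,268.8), and the ring sample's hole at top (366.6,195.4) and side (335.3,283.8). The rib tip is at top (361.6,254.4) and side (250.6,283.8). That puts the rib about 135° clockwise of the pointer, or 3 clicks.

```bash
python3 - <<'E'
from h import *
np.set_printoptions(precision=4,suppress=True)
H,g=tri((352,234.4),(275.6,268.75));R,g2=tri((366.6,195.4),(335.3,283.75));T,g3=tri((361.6,254.4),(250.6,283.75))
print(H,g,R,g2,T,g3)
print([onz("top",(352,234.4),.05),onz("side",(275.6,268.75),.05),onz("top",(366.6,195.4),.032),onz("side",(335.3,283.75),.032)])
# plate by mask (top), corners at z=.010
im=camera("top"); m=(im.min(2)>150).astype(np.uint8); m[:, :315]=0;m[:,395:]=0;m[:170]=0;m[275:]=0
m=cv2.morphologyEx(m,cv2.MORPH_CLOSE,np.ones((5,5)))
c=max(cv2.findContours(m,0,1)[0],key=cv2.contourArea); print(cv2.contourArea(c))
for q in [(352.8,181.5),(386,195.5),(359.5,262),(325.5,247.5)]: print(q,onz("top",q,.01))
d=R-H; print("dist",np.hypot(*d[:2]),"yaw",np.degrees(np.arctan2(d[1],d[0])))
e=T-H; print("rib",np.hypot(*e[:2]),np.degrees(np.arctan2(e[1],e[0])))
E
```

```text
[ 0.4996 -0.195   0.0525] 0.0047403237185409805 [ 0.622  -0.2439  0.0317] 0.0021541145393963973 [ 0.4414 -0.2222  0.0516] 0.004006749107946508
[array([ 0.4976, -0.1953,  0.05  ]), array([ 0.5025, -0.1929,  0.05  ]), array([ 0.6208, -0.2437,  0.032 ]), array([ 0.6231, -0.2439,  0.032 ])]
2599.0
(352.8, 181.5) [ 0.6702 -0.2059  0.01  ]
(386, 195.5) [ 0.6275 -0.3077  0.01  ]
(359.5, 262) [ 0.4215 -0.2229  0.01  ]
(325.5, 247.5) [ 0.4629 -0.1215  0.01  ]
dist 0.13178144174395684 yaw -21.761983723121794
rib 0.0642245509703007 -154.96773760334676
```

Hub, ring and rib heights (52, 32 and 52 mm), the 132 mm ring distance and the 64 mm rib length all match the text. Hub is at about (0.4985, -0.1945), yaw about -22°, with the rib at -133°, so three clicks. I'll shut the fingers and travel high to beside the wheel's +y side.

Call:
servo_tool --rows '[{"tx":-0.16,"ty":-0.155},{"tx":-0.32,"ty":-0.31},{"tx":-0.48,"ty":-0.465},{"tx":-0.64,"ty":-0.62},{"tx":-0.8,"ty":-0.775},{"tx":-0.96,"ty":-0.93}]' --claw 255

```text
invalid input at $.rows[0]: expected keys tx, ty, tz, spin
```

Call:
servo_tool --rows '[{"tx":-0.16,"ty":-0.155},{"tx":-0.32,"ty":-0.31},{"tx":-0.48,"ty":-0.465},{"tx":-0.64,"ty":-0.62},{"tx":-0.8,"ty":-0.775},{"tx":-0.96,"ty":-0.93}]'

```text
invalid input at $.rows[0]: expected keys tx, ty, tz, spin
```

Call:
servo_tool --rows '[{"tx":-0.16,"ty":-0.13,"spin":-0.01},{"tx":-0.32,"ty":-0.26,"spin":-0.02},{"tx":-0.48,"ty":-0.39,"spin":-0.035},{"tx":-0.64,"ty":-0.52,"spin":-0.05},{"tx":-0.8,"ty":-0.65,"spin":-0.064},{"tx":-0.92,"ty":-0.78,"spin":-0.064},{"tx":-0.92,"ty":-0.78,"spin":-0.064},{"tx":-0.92,"ty":-0.78,"spin":-0.064}]'

```text
invalid input at $.rows[0]: expected keys tx, ty, tz, spin
```

All four keys are needed in every row.

Call:
servo_tool --rows '[{"tx":-0.16,"ty":-0.155,"tz":0,"spin":0},{"tx":-0.32,"ty":-0.31,"tz":0,"spin":0},{"tx":-0.48,"ty":-0.465,"tz":0,"spin":0},{"tx":-0.64,"ty":-0.62,"tz":0,"spin":0},{"tx":-0.8,"ty":-0.775,"tz":0,"spin":0},{"tx":-0.96,"ty":-0.93,"tz":0,"spin":0}]' --claw 255

```text
time: 0.9
eef_pos: [0.3582, 0.3508, 0.2312]
ee_rot: [[-0.921, 0.39, -0.0], [0.39, 0.921, -0.0], [0.0, -0.0, -1.0]]
force: [-0.1, -0.1, -0.4]
width: -0.003
grasp_force: 0.0
```

Call:
servo_tool --rows '[{"tx":-0.16,"ty":-0.155,"tz":0,"spin":0},{"tx":-0.32,"ty":-0.31,"tz":0,"spin":0},{"tx":-0.48,"ty":-0.465,"tz":0,"spin":0},{"tx":-0.64,"ty":-0.62,"tz":0,"spin":0},{"tx":-0.8,"ty":-0.775,"tz":0,"spin":0},{"tx":-0.96,"ty":-0.93,"tz":0,"spin":0}]'

```text
time: 1.65
eef_pos: [0.4623, 0.1048, 0.2313]
ee_rot: [[-0.921, 0.39, 0.0], [0.39, 0.921, 0.0], [0.0, 0.0, -1.0]]
force: [1.0, 0.8, -0.6]
width: 0.002
grasp_force: 0.0
```

Call:
servo_tool --rows '[{"tx":-0.16,"ty":-0.13,"tz":0,"spin":-0.01},{"tx":-0.32,"ty":-0.26,"tz":0,"spin":-0.02},{"tx":-0.48,"ty":-0.39,"tz":0,"spin":-0.035},{"tx":-0.64,"ty":-0.52,"tz":0,"spin":-0.05},{"tx":-0.8,"ty":-0.65,"tz":0,"spin":-0.064},{"tx":-0.92,"ty":-0.78,"tz":0,"spin":-0.064},{"tx":-0.92,"ty":-0.78,"tz":0,"spin":-0.064},{"tx":-0.92,"ty":-0.78,"tz":0,"spin":-0.064}]'

```text
time: 2.65
eef_pos: [0.5703, -0.1083, 0.2309]
ee_rot: [[-1.0, -0.002, -0.001], [-0.002, 1.0, 0.001], [0.001, 0.001, -1.0]]
force: [-0.1, 0.3, -0.1]
width: 0.0
grasp_force: 0.0
```

Descending beside the wheel, clear of the lobes, then a look.

Call:
servo_tool --rows '[{"tx":0,"ty":0,"tz":0.2,"spin":0},{"tx":0,"ty":0,"tz":0.4,"spin":0},{"tx":0,"ty":0,"tz":0.6,"spin":0},{"tx":0,"ty":0,"tz":0.75,"spin":0},{"tx":0,"ty":0,"tz":0.85,"spin":0},{"tx":0,"ty":0,"tz":0.95,"spin":0},{"tx":0,"ty":0,"tz":0.99,"spin":0},{"tx":0,"ty":0,"tz":0.99,"spin":0}]'

```text
time: 3.65
eef_pos: [0.5705, -0.1088, 0.0331]
ee_rot: [[-1.0, -0.002, -0.0], [-0.002, 1.0, 0.0], [0.0, 0.0, -1.0]]
force: [-0.3, 0.8, 1.5]
width: -0.003
grasp_force: 0.0
```

```bash
cat > look.py <<'E'
import sys; from h import *
a=camera("top")[195:275,300:400,::-1]; b=camera("side")[230:320,215:355,::-1]
a=cv2.resize(a,(400,320),interpolation=cv2.INTER_CUBIC); b=cv2.resize(b,(400,257),interpolation=cv2.INTER_CUBIC)
o=np.zeros((320,800,3),np.uint8);o[:,:400]=a;o[:257,400:]=b
cv2.imwrite(f"pics/{sys.argv[1]}.png",o); s=get_state(); print(s["time"],s["eef_pos"],s["force"])
E
python3 look.py l1
```

```text
3.75 [ 0.57130684 -0.10926221  0.03402382] [-0.63926069 -0.16624452  0.44330465]
```

View pics/l1.png

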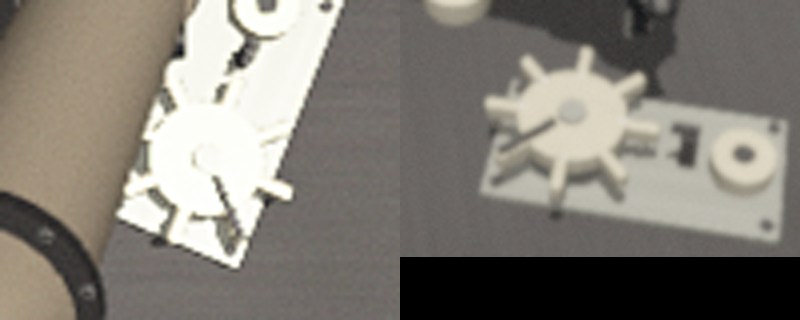

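The wheel is undisturbed, with the rib at side crop (530,133) pointing away from the pointer. First flick now.

Call:
servo_tool --rows '[{"tx":0.02,"ty":-0.06,"tz":0,"spin":0},{"tx":0.04,"ty":-0.128,"tz":0,"spin":0},{"tx":0.08,"ty":-0.128,"tz":0,"spin":0},{"tx":0.12,"ty":-0.128,"tz":0,"spin":0},{"tx":0.14,"ty":-0.128,"tz":0,"spin":0},{"tx":0.165,"ty":-0.128,"tz":0,"spin":0},{"tx":0.19,"ty":-0.128,"tz":0,"spin":0},{"tx":0.215,"ty":-0.128,"tz":0,"spin":0},{"tx":0.24,"ty":-0.128,"tz":0,"spin":0},{"tx":0.265,"ty":-0.128,"tz":0,"spin":0},{"tx":0.29,"ty":-0.128,"tz":0,"spin":0},{"tx":0.315,"ty":-0.128,"tz":0,"spin":0},{"tx":0.34,"ty":-0.128,"tz":0,"spin":0},{"tx":0.365,"ty":-0.128,"tz":0,"spin":0},{"tx":0.39,"ty":-0.128,"tz":0,"spin":0},{"tx":0.41,"ty":-0.128,"tz":0,"spin":0},{"tx":0.43,"ty":-0.128,"tz":0,"spin":0},{"tx":0.43,"ty":-0.128,"tz":0,"spin":0}]'

```text
time: 6.0
eef_pos: [0.4844, -0.1349, 0.0334]
ee_rot: [[-1.0, -0.001, -0.0], [-0.001, 1.0, 0.0], [0.0, 0.0, -1.0]]
force: [2.7, -0.5, 0.7]
width: -0.002
grasp_force: 1.0
```

```bash
python3 look.py l2
```

```text
6.1 [ 0.48426989 -0.13472046  0.03325848] [1.15415136 0.25761641 0.15264593]
```

View pics/l2.png

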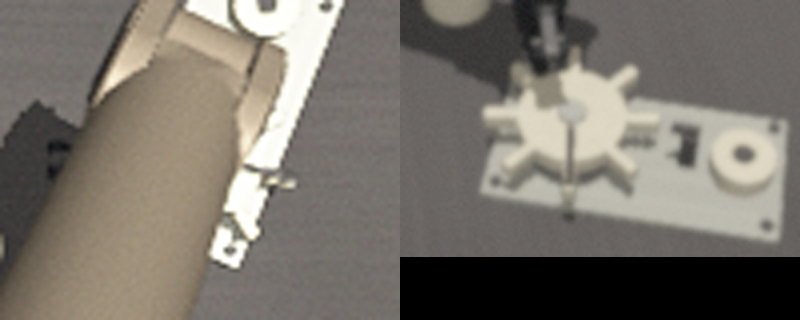

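The rib now points straight down in the side crop, with its tip at (569,190). I'll compute its angle, then retract and flick again.

```bash
python3 - <<'E'
from h import *
T=onz("side",(215+169*.35,230+190*.35),.052); H=onz("side",(275.6,268.75),.05)
e=T-H; print(np.hypot(*e[:2]),np.degrees(np.arctan2(e[1],e[0]))+22)
E
```

```text
0.07132223780825402 -82.10605481404127
```

Call:
servo_tool --rows '[{"tx":0,"ty":0.07,"tz":0,"spin":0},{"tx":0,"ty":0.16,"tz":0,"spin":0},{"tx":-0.06,"ty":0.18,"tz":0,"spin":0},{"tx":-0.15,"ty":0.18,"tz":0,"spin":0},{"tx":-0.25,"ty":0.18,"tz":0,"spin":0},{"tx":-0.35,"ty":0.18,"tz":0,"spin":0},{"tx":-0.43,"ty":0.128,"tz":0,"spin":0},{"tx":-0.43,"ty":0.128,"tz":0,"spin":0}]'

```text
time: 7.1
eef_pos: [0.5716, -0.1099, 0.0331]
ee_rot: [[-1.0, -0.001, 0.0], [-0.001, 1.0, -0.001], [-0.0, -0.001, -1.0]]
force: [-1.6, -0.3, 0.0]
width: -0.002
grasp_force: 0.0
```

```bash
python3 look.py l3
```

```text
7.2 [ 0.56981044 -0.10906306  0.03282529] [-0.99876217 -0.09015308  0.94491816]
```

View pics/l3.png

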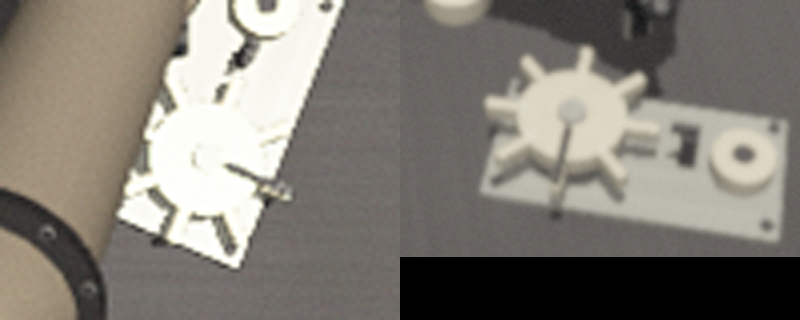

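One click has dropped in cleanly: the rib is at -90°, with its tip at side crop (557,200) and top crop (280,190). The overshoot while pushed was about 8°, as planned. Second flick with the same numbers, then retract and look.

Call:
servo_tool --rows '[{"tx":0.02,"ty":-0.06,"tz":0,"spin":0},{"tx":0.04,"ty":-0.128,"tz":0,"spin":0},{"tx":0.08,"ty":-0.128,"tz":0,"spin":0},{"tx":0.12,"ty":-0.128,"tz":0,"spin":0},{"tx":0.14,"ty":-0.128,"tz":0,"spin":0},{"tx":0.165,"ty":-0.128,"tz":0,"spin":0},{"tx":0.19,"ty":-0.128,"tz":0,"spin":0},{"tx":0.215,"ty":-0.128,"tz":0,"spin":0},{"tx":0.24,"ty":-0.128,"tz":0,"spin":0},{"tx":0.265,"ty":-0.128,"tz":0,"spin":0},{"tx":0.29,"ty":-0.128,"tz":0,"spin":0},{"tx":0.315,"ty":-0.128,"tz":0,"spin":0},{"tx":0.34,"ty":-0.128,"tz":0,"spin":0},{"tx":0.365,"ty":-0.128,"tz":0,"spin":0},{"tx":0.39,"ty":-0.128,"tz":0,"spin":0},{"tx":0.41,"ty":-0.128,"tz":0,"spin":0},{"tx":0.43,"ty":-0.128,"tz":0,"spin":0},{"tx":0.43,"ty":-0.128,"tz":0,"spin":0}]'

```text
time: 9.45
eef_pos: [0.4844, -0.1349, 0.0334]
ee_rot: [[-1.0, -0.001, -0.0], [-0.001, 1.0, 0.0], [0.0, 0.0, -1.0]]
force: [2.5, -0.4, 1.1]
width: -0.0
grasp_force: 1.0
```

Call:
servo_tool --rows '[{"tx":0,"ty":0.07,"tz":0,"spin":0},{"tx":0,"ty":0.16,"tz":0,"spin":0},{"tx":-0.06,"ty":0.18,"tz":0,"spin":0},{"tx":-0.15,"ty":0.18,"tz":0,"spin":0},{"tx":-0.25,"ty":0.18,"tz":0,"spin":0},{"tx":-0.35,"ty":0.18,"tz":0,"spin":0},{"tx":-0.43,"ty":0.128,"tz":0,"spin":0},{"tx":-0.43,"ty":0.128,"tz":0,"spin":0}]'

```text
time: 10.45
eef_pos: [0.5715, -0.11, 0.033]
ee_rot: [[-1.0, -0.001, -0.0], [-0.001, 1.0, -0.001], [0.0, -0.001, -1.0]]
force: [0.8, 0.7, -0.5]
width: -0.002
grasp_force: 0.0
```

```bash
python3 look.py l4
```

```text
10.55 [ 0.56972285 -0.10902608  0.03277799] [ 0.05887823  1.46156738 -0.2348218 ]
```

View pics/l4.png

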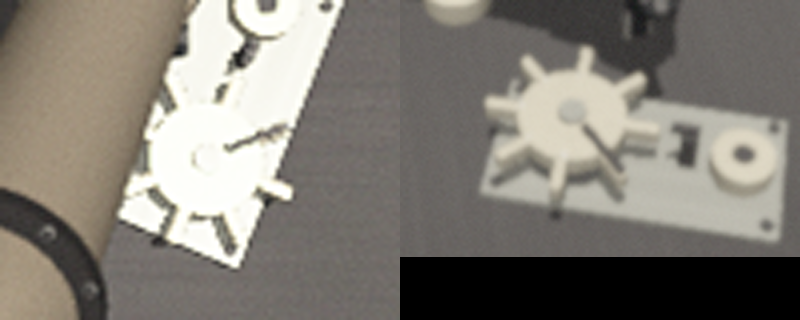

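The rib is at -45°, with its tip at side crop (622,172) and top crop (285,128), so one click remains. Last flick, then retract and rise clear.

Call:
servo_tool --rows '[{"tx":0.02,"ty":-0.06,"tz":0,"spin":0},{"tx":0.04,"ty":-0.128,"tz":0,"spin":0},{"tx":0.08,"ty":-0.128,"tz":0,"spin":0},{"tx":0.12,"ty":-0.128,"tz":0,"spin":0},{"tx":0.14,"ty":-0.128,"tz":0,"spin":0},{"tx":0.165,"ty":-0.128,"tz":0,"spin":0},{"tx":0.19,"ty":-0.128,"tz":0,"spin":0},{"tx":0.215,"ty":-0.128,"tz":0,"spin":0},{"tx":0.24,"ty":-0.128,"tz":0,"spin":0},{"tx":0.265,"ty":-0.128,"tz":0,"spin":0},{"tx":0.29,"ty":-0.128,"tz":0,"spin":0},{"tx":0.315,"ty":-0.128,"tz":0,"spin":0},{"tx":0.34,"ty":-0.128,"tz":0,"spin":0},{"tx":0.365,"ty":-0.128,"tz":0,"spin":0},{"tx":0.39,"ty":-0.128,"tz":0,"spin":0},{"tx":0.41,"ty":-0.128,"tz":0,"spin":0},{"tx":0.43,"ty":-0.128,"tz":0,"spin":0},{"tx":0.43,"ty":-0.128,"tz":0,"spin":0}]'

```text
time: 12.8
eef_pos: [0.4844, -0.1349, 0.0334]
ee_rot: [[-1.0, -0.001, -0.0], [-0.001, 1.0, 0.0], [0.0, 0.0, -1.0]]
force: [2.6, -0.3, -0.1]
width: 0.001
grasp_force: 1.0
```

Call:
servo_tool --rows '[{"tx":0,"ty":0.07,"tz":0,"spin":0},{"tx":0,"ty":0.16,"tz":0,"spin":0},{"tx":-0.06,"ty":0.2,"tz":0,"spin":0},{"tx":-0.15,"ty":0.2,"tz":-0.1,"spin":0},{"tx":-0.25,"ty":0.2,"tz":-0.25,"spin":0},{"tx":-0.35,"ty":0.2,"tz":-0.4,"spin":0},{"tx":-0.43,"ty":0.2,"tz":-0.5,"spin":0},{"tx":-0.43,"ty":0.2,"tz":-0.5,"spin":0},{"tx":-0.43,"ty":0.2,"tz":-0.5,"spin":0},{"tx":-0.43,"ty":0.2,"tz":-0.5,"spin":0},{"tx":-0.43,"ty":0.2,"tz":-0.5,"spin":0},{"tx":-0.43,"ty":0.2,"tz":-0.5,"spin":0}]'

```text
time: 14.3
eef_pos: [0.5702, -0.0948, 0.1329]
ee_rot: [[-1.0, -0.001, -0.001], [-0.001, 1.0, 0.0], [0.001, 0.0, -1.0]]
force: [-0.6, -0.5, 0.3]
width: -0.002
grasp_force: 0.0
```

```bash
python3 look.py l5
```

```text
14.4 [ 0.57045232 -0.09482411  0.1331874 ] [0.67084915 0.13816778 0.08813485]
```

View pics/l5.png

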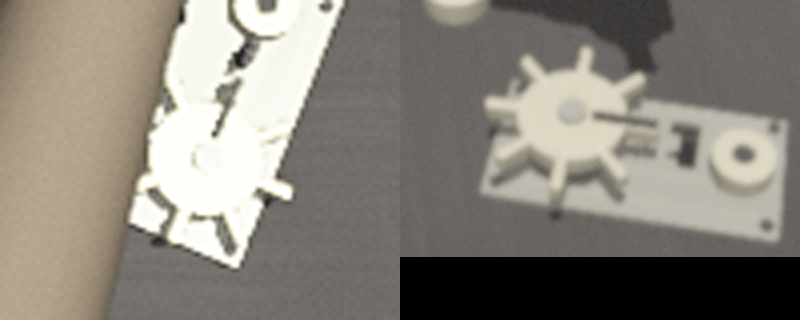

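The rib, with its tip at side crop (657,125), points straight at the post at (685,140). The arm is clear, so I'm handing in.

```bash
python3 -c "
from cell import *
print(hand_in())"
```

```text
the job is handed in; nothing more can be done
None
```

The ring counter's star wheel was flicked three clicks counter-clockwise, its rib now rests pointing at the steel pointer, the arm is clear, and the job is handed in (no verdict was shown).

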